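# Find the key, load the deburring tub and start it

## Task

Stand every steel hub on its flange inside the green deburring tub, and unlock the blue control box: try the keys from the rack in its lock, one at a time, until one turns the red latch arm clockwise all the way clear of the buttons. Only when the hubs are in and the latch is open, press the blue, then the yellow, then the green button fully down, one at a time. Finish with the lock empty and still open, all three keys (tried or not) in the blue bin, the hubs standing in the tub and the cup and spool where they were; never move the latch arm by hand instead of with a key.

Things in the scene. Friction and masses are not known exactly. Their poses are not given: they have to be found in the camera images.
- key_red_bow (a point): Centre of the red plastic bow of a big flat key, 108 mm tall, upright in the rack, bow up. Bow 14 mm thick (own x), 36 wide (y), 50 tall (z up). Below it the steel blade: 58 mm long, 36 wide along y, 5 thick, notched alike on both edges, so a half turn about z does not matter. 90 g. The three keys differ in the height of the notch; just one, which varies, turns the lock.
- key_white_bow (a point): Centre of the white plastic bow of a big flat key, 108 mm tall, upright in the rack, bow up. Bow 14 mm thick (own x), 36 wide (y), 50 tall (z up). Below it the steel blade: 58 mm long, 36 wide along y, 5 thick, notched alike on both edges, so a half turn about z does not matter. 90 g. The three keys differ in the height of the notch; just one, which varies, turns the lock.
- key_black_bow (a point): Centre of the black plastic bow of a big flat key, 108 mm tall, upright in the rack, bow up. Bow 14 mm thick (own x), 36 wide (y), 50 tall (z up). Below it the steel blade: 58 mm long, 36 wide along y, 5 thick, notched alike on both edges, so a half turn about z does not matter. 90 g. The three keys differ in the height of the notch; just one, which varies, turns the lock.
- rack: Wooden key rack, fixed: a board 50 x 240 mm whose top is 75 mm above the work surface, open below, with three keyways 70 mm apart along its own y axis. The keys stand in them, bow bottom on the board, blades along the rack's y, bow faces along its x. Origin: centre of its underside.
- keyhole (a point): Top centre of the square steel plug (66 mm) in the fixed blue lock housing (185 x 90 mm, 88 high). Turns with the plug, 102 mm above the work surface. Keyway: vertical slot 40 mm along its y, 9 mm along x, over 58 mm deep; a key goes straight down till its bow rests on the plug (bow centre 25 mm above this point). The red latch arm (107 mm, 94 to 98 mm high) on the plug points to its +y, at first over a button.
- latch (a joint): Angle of the plug and its red latch arm, rad: about 0 locked (arm over the button deck), 1.4 fully open at the end stop; grows clockwise seen from above; stays where it is left (friction 0.06 N m). A wrong key stops hard before 0.4 (turn gently: the right key takes little over 0.1 N m); the right one goes on to 1.4, where any key can be pulled straight out.
- tub_floor (a point): Centre of the inner floor of the green open tub of the bench deburring machine (fixed), 55 mm above the work surface. Inside 190 x 190 mm along its x and y, walls 5 mm thick, rising 55 mm above this point; z up.
- key_bin: Open blue plastic bin for keys, fixed: 140 mm (own x) by 170 mm (own y) outside, 105 mm tall, walls and floor 4 mm. Origin: centre of its underside.
- hub0_mid (a point): Centre, half-way up, of a turned steel flanged hub, 55 mm tall, standing on its flange: flange 64 mm in diameter and 12 mm thick at the bottom, above it a boss 32 mm in diameter and 43 mm tall. About 0.3 kg. z up. May be absent.
- hub1_mid (a point): Centre, half-way up, of a turned steel flanged hub, 55 mm tall, standing on its flange: flange 64 mm in diameter and 12 mm thick at the bottom, above it a boss 32 mm in diameter and 43 mm tall. About 0.3 kg. z up. May be absent.
- hub2_mid (a point): Centre, half-way up, of a turned steel flanged hub, 55 mm tall, standing on its flange: flange 64 mm in diameter and 12 mm thick at the bottom, above it a boss 32 mm in diameter and 43 mm tall. About 0.3 kg. z up. May be absent.
- hub3_mid (a point): Centre, half-way up, of a turned steel flanged hub, 55 mm tall, standing on its flange: flange 64 mm in diameter and 12 mm thick at the bottom, above it a boss 32 mm in diameter and 43 mm tall. About 0.3 kg. z up. May be absent.
- button_blue_top (a point): Centre of the top face of the blue spring push button (30 mm in diameter) on the grey button deck beside the lock, about 72 mm above the work surface; pressed straight down. The three buttons are 55 mm apart in a row, in an order that varies; the row begins 85 mm from the lock axis.
- button_blue (a joint): Travel of the blue button, m: 0 up, 0.006 fully down (5 N); springs back.
- button_yellow_top (a point): Centre of the top face of the yellow spring push button (30 mm in diameter) on the grey button deck beside the lock, about 72 mm above the work surface; pressed straight down. The three buttons are 55 mm apart in a row, in an order that varies; the row begins 85 mm from the lock axis.
- button_yellow (a joint): Travel of the yellow button, m: 0 up, 0.006 fully down (5 N); springs back.
- button_green_top (a point): Centre of the top face of the green spring push button (30 mm in diameter) on the grey button deck beside the lock, about 72 mm above the work surface; pressed straight down. The three buttons are 55 mm apart in a row, in an order that varies; the row begins 85 mm from the lock axis.
- button_green (a joint): Travel of the green button, m: 0 up, 0.006 fully down (5 N); springs back.
- cup: White plastic cup, 80 mm tall, loose; not part of the job, to be left where it is. Origin: centre of its underside.
- spool: Copper-coloured spool, 70 mm across, 109 mm tall, loose; not part of the job, to be left where it is. Origin: centre of its underside.
Not all that is in view belongs to the job. What is shaped like the part that bears hub3_mid but pink is not meant.

How it is judged:
By the outcome, as a careful person would: the job done as asked, in the order asked, and still so for the second after the job is handed in, with the robot touching nothing.
Of hub0, hub1, hub2, hub3 only 2 to 4 are there at a start; the rules pass over those that are not, and their reading is None.
At some moment in a run one of hub0, hub1, hub2, hub3 may be knocked a few centimetres aside while the robot is not near it.
It also fails if it takes over 210 s, if anything falls off the work surface, if the arm or the gripper's body presses on something with over 40 N, if the wrist force passes 120 N, or if a joint passes its speed limit or range.

## Robot

A 6-joint arm with a two-finger parallel gripper is mounted at the origin on the work surface. World frame = base frame: x ahead of the robot, y to its left, z up, the work surface at z = 0. Lengths are in m, angles in rad, forces in N, time in s.
With the tool pointing down it reaches from about 0.35 to 0.975 m from the base axis. Payload 7.1 kg.
Tool frame: the origin (TCP) lies midway between the tips of the shut fingers; the grasp point (between the pads) lies 19 mm behind it; z points along the fingers, y is the line along which they close (so a half turn about z gives the same grasp; the last joint's range is limited). The gripper opens to 88 mm and grips with 3 to 60 N. Pads are 20 mm wide; open, the fingers measure 115 mm over their backs; the gripper's body (75 mm by 178 mm) begins 61 mm behind the grasp point.
Start: joints at [-0.019, 0.423, 1.63, -0, 1.089, -0.019], TCP at [0.625, 0, 0.223] pointing down, gripper open.
Joint ranges: [-3, 3], [-0.9, 2.11], [0.09, 2.58], [-1.31, 4.45], [0.11, 2.69], [-2.54, 2.54]. Speed limits (rad/s): [2.39, 2.39, 3.01, 3.14, 3.14, 3.14].

## Interface

Orientations are given as a unit quaternion [w, x, y, z].
In Python, from station import move_pose, movel, movej, command_gripper, wait, inverse_kinematics, read_camera, camera_info, MotionError, job_done, get_time, get_joint_pos, get_qvel, get_effort, get_tcp_pos, get_ee_rot, get_ft_force, get_ft_torque, get_grip_width, get_finger_force gives the robot as it stands. Calls block until the motion is done:
- move_pose(position, orientation): joint-space move of the TCP to a pose.
- movel(position, frame=None, v=0.15, until_force=None): straight line of the TCP; frame=None keeps the orientation; v is the mean speed in m/s. With until_force (N) it stops when the force on the tool has changed by that much, and returns True; else False.
- movej(angles): joint-space move.
- command_gripper(opening): opening from 0.0 (shut) to 1.0 (fully open); the grip force is fixed at half the most; returns when the fingers have stopped.
- wait(seconds).
- inverse_kinematics(position, orientation): joint angles nearest the present ones, or None.
- read_camera(name): name is "scene" or "side" or "wrist"; returns the picture (384x512x3 uint8, red, green, blue); there is no depth.
- camera_info(name): a dict with "intrinsics" (3x3 intrinsics, pixels), "dist" ([k1, k2, p1, p2, k3] as OpenCV has them; the pictures are not rectified), "T" (4x4, takes a point from camera to world coordinates); the wrist camera has in their place "tool_from_camera" (4x4, takes a point from camera to tool coordinates, whose origin is the TCP and whose axes are the flange's). Camera axes: x right, y up, looking along -z (the intrinsics and any distortion apply to the point x, -y, -z); pixel columns grow to the right and rows downward; lengths in m; the calibration is good to about 2 mm. A picture is of the moment at which its call begins: read the wrist's pose just before it. camera_info takes no time and is no camera call.
A pose or a line that the arm cannot do raises MotionError and nothing moves.
- job_done(): hands the job in; it is judged then, once.
Readings, each from a call of its own:
- get_time(): time.
- get_joint_pos(): joint angles.
- get_qvel(): joint speeds.
- get_effort(): joint torques, N m.
- get_tcp_pos(): TCP position.
- get_ee_rot(): TCP orientation.
- get_ft_force(): force on the tool from outside, world axes, zero at the start.
- get_ft_torque(): the same for the moment, N m.
- get_grip_width(): opening from 0.0 (shut) to 1.0 (fully open).
- get_finger_force(): force on a finger pad.
Only numpy, scipy, OpenCV 4.12 (cv2) and the standard library are available. Lean on these libraries where they do the work, as an engineer would, in place of code of your own. Each camera call takes 0.05 s, during which the arm holds its last target. There are 200 camera calls.

## Working session

There is one attempt and no reset: what is moved stays moved. The work goes in short steps, each a Python script; the robot and the scene stay as the last script left them, time stands still between calls to the robot, and variables do not carry over. Pictures are saved under pics/ and viewed, at most 14 in all, crops included, and the job is handed in when it is done.

```bash
ls; mkdir -p pics; python3 - <<'E'
from station import *
import cv2,numpy as np
np.set_printoptions(precision=4,suppress=True)
for n in ("scene","side","wrist"):
    i=camera_info(n); print(n,i)
    cv2.imwrite(f"pics/{n}0.png",read_camera(n)[:,:,::-1])
print(get_time(),get_ee_rot())
E
```

```text
pics
scene {'intrinsics': array([[494.301 ,   0.    , 253.5763],
       [  0.    , 494.301 , 189.6709],
       [  0.    ,   0.    ,   1.    ]]), 'dist': array([-0.0199,  0.    ,  0.    ,  0.    ,  0.    ]), 'T': array([[ 0.0039, -0.6142,  0.7891,  1.4829],
       [ 0.9998,  0.0183,  0.0093, -0.0412],
       [-0.0201,  0.7889,  0.6142,  0.8087],
       [ 0.    ,  0.    ,  0.    ,  1.    ]])}
side {'intrinsics': array([[417.1736,   0.    , 257.118 ],
       [  0.    , 417.1736, 197.0503],
       [  0.    ,   0.    ,   1.    ]]), 'dist': array([-0.0909,  0.    ,  0.    ,  0.    ,  0.    ]), 'T': array([[ 0.9536,  0.2025, -0.2226,  0.3013],
       [-0.3006,  0.679 , -0.6697, -0.8081],
       [ 0.0155,  0.7056,  0.7084,  0.8987],
       [ 0.    ,  0.    ,  0.    ,  1.    ]])}
wrist {'intrinsics': array([[281.3853,   0.    , 255.6413],
       [  0.    , 281.3853, 190.1472],
       [  0.    ,   0.    ,   1.    ]]), 'dist': array([-0.0407,  0.    ,  0.    ,  0.    ,  0.    ]), 'tool_from_camera': array([[ 0.    ,  0.9661,  0.2582,  0.0698],
       [ 1.    ,  0.0001, -0.0003, -0.0003],
       [-0.0003,  0.2582, -0.9661, -0.1604],
       [ 0.    ,  0.    ,  0.    ,  1.    ]])}
0.15 [-0.0004  0.7071  0.7071 -0.0004]
```

View pics/scene0.png

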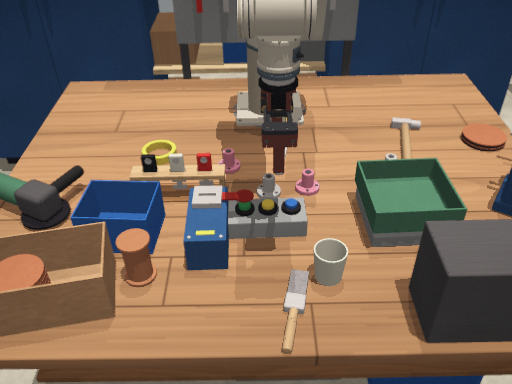

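View pics/side0.png

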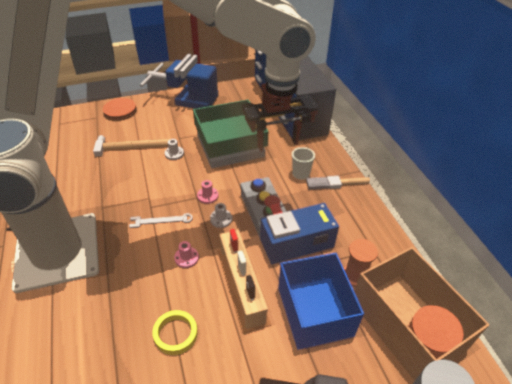

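The scene view looks back at the robot. It shows the rack with black (149,162), white (176,162) and red (204,161) bows, the blue lock at (208,225), buttons green (244,205), yellow (268,206) and blue (291,205), the bin (120,215), and the tub (405,200). Grey hubs are at (268,187) and (391,160), and two hubs are pink. The side view has the hubs at (222,216) and (174,150).

```bash
cat > h.py <<'E'
from station import *
import cv2,numpy as np
from scipy.spatial.transform import Rotation as R
np.set_printoptions(precision=4,suppress=True)
def q2R(q): return R.from_quat([q[1],q[2],q[3],q[0]])
def down(yaw):
    """tool down; tool y (closing line) at angle yaw from world x... yaw=0 -> y along +x, x along +y"""
    r=R.from_euler('z',yaw)*R.from_matrix([[0,1,0],[1,0,0],[0,0,-1]])
    x,y,z,w=r.as_quat(); return [w,x,y,z]
def camT():
    T=np.eye(4);T[:3,:3]=q2R(get_ee_rot()).as_matrix();T[:3,3]=get_tcp_pos()
    return T@camera_info("wrist")["tool_from_camera"]
def rays(name,uv,T=None):
    i=camera_info(name); T=i["T"] if T is None else T
    p=cv2.undistortPoints(np.array(uv,float).reshape(-1,1,2),i["intrinsics"],i["dist"])[:,0]
    d=np.c_[p[:,0],-p[:,1],-np.ones(len(p))]@T[:3,:3].T
    return T[:3,3],d
def onplane(name,uv,z,T=None):
    o,d=rays(name,uv,T); return o+d*((z-o[2])/d[:,2])[:,None]
def tri(a,b):
    "a,b=(origin,dir)"
    A=np.c_[a[1],-b[1]]; s=np.linalg.lstsq(A,b[0]-a[0],rcond=None)[0]
    p=a[0]+s[0]*a[1];q=b[0]+s[1]*b[1]; return (p+q)/2,np.linalg.norm(p-q)
def project(name,P,T=None):
    i=camera_info(name); T=i["T"] if T is None else T
    c=(np.atleast_2d(P)-T[:3,3])@T[:3,:3]; c=c*[1,-1,-1]
    return cv2.projectPoints(c,np.zeros(3),np.zeros(3),i["intrinsics"],i["dist"])[0][:,0]
def shot(tag):
    T=camT(); im=read_camera("wrist"); cv2.imwrite(f"pics/{tag}.png",im[:,:,::-1]); np.save(f"pics/{tag}.npy",T); return T,im
E
python3 - <<'E'
from h import *
S=lambda n,u,v,z:print(n,onplane("scene",[(u,v)],z)[0])
S("black",149,162,.1);S("white",176,162,.1);S("red",204,161,.1);S("plug",208,196,.102)
S("g",244,205,.072);S("y",268,206,.072);S("b",291,205,.072)
S("hubA",268,177,.055);S("hubB",391,155,.055);S("pink",228,152,.055);S("pink",308,172,.055)
S("tub",[405][0],190,.055);S("bin",120,188,.105);S("cup",330,245,.08);S("spool",133,240,.109)
for c in [(78,219),(88,185),(163,186),(157,217)]:S("binc",*c,.105)
for c in [(363,165),(443,160),(458,202),(360,207)]:S("tubc",*c,.11)
D=lambda n,u,v,z:print("side",n,onplane("side",[(u,v)],z)[0])
D("hubA",222,207,.055);D("hubB",173,143,.055);D("red",234,238,.1);D("white",241,263,.1);D("black",250,285,.1);D("plug",285,222,.102)
E
```

```text
black [ 0.4502 -0.3168  0.1   ]
white [ 0.4525 -0.2478  0.1   ]
red [ 0.4504 -0.177   0.1   ]
plug [ 0.5955 -0.1567  0.102 ]
g [ 0.594  -0.0749  0.072 ]
y [ 0.5992 -0.019   0.072 ]
b [0.5971 0.0346 0.072 ]
hubA [ 0.4627 -0.0154  0.055 ]
hubB [0.3729 0.3199 0.055 ]
pink [ 0.3433 -0.1225  0.055 ]
pink [0.4441 0.0888 0.055 ]
tub [0.5269 0.32   0.055 ]
bin [ 0.563  -0.3661  0.105 ]
cup [0.7397 0.1068 0.08  ]
spool [ 0.7449 -0.3003  0.109 ]
binc [ 0.6716 -0.4355  0.105 ]
binc [ 0.549  -0.4456  0.105 ]
binc [ 0.5583 -0.2652  0.105 ]
binc [ 0.6694 -0.2627  0.105 ]
tubc [0.495  0.2159 0.11  ]
tubc [0.4799 0.4163 0.11  ]
tubc [0.643  0.3995 0.11  ]
tubc [0.6539 0.181  0.11  ]
side hubA [ 0.4609 -0.0198  0.055 ]
side hubB [0.3771 0.3071 0.055 ]
side red [ 0.4549 -0.1725  0.1   ]
side white [ 0.4507 -0.2498  0.1   ]
side black [ 0.4534 -0.3137  0.1   ]
side plug [ 0.5927 -0.1609  0.102 ]
```

```bash
python3 - <<'E'
from h import *
move_pose([.52,-.2,.32],down(0)); T1,a=shot("w1")
move_pose([.52,.25,.32],down(0)); T2,b=shot("w2")
print(get_time()); cv2.imwrite("pics/w12.png",cv2.resize(np.vstack([a,b])[:,:,::-1],None,fx=.78,fy=.78,interpolation=cv2.INTER_AREA))
E
```

```text
2.8667
```

View pics/w12.png

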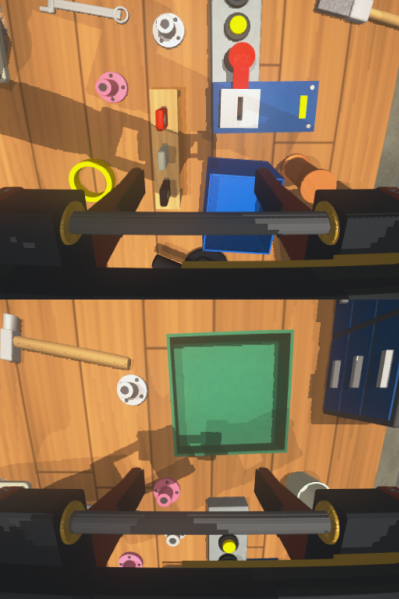

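The top view (w1) shows the lock's white plug, its slot, the red arm and the rack. The bottom view (w2) shows the tub and grey hub B at full-size (169,117). I see only two grey hubs in all views.

```bash
cat >> h.py <<'E'
def blobs(mask,mina=40):
    n,l,s,c=cv2.connectedComponentsWithStats(mask.astype(np.uint8)); 
    return sorted([(s[k,4],c[k],l==k) for k in range(1,n) if s[k,4]>=mina],key=lambda t:-t[0])
def hsv(im): return [x.astype(int) for x in cv2.split(cv2.cvtColor(im,cv2.COLOR_RGB2HSV))]
def hub(im,T,guess,r=26):
    "hub axis xy from the bright grey flange+boss blob near a guess: use the min enclosing ellipse of the flange"
    u,v=project("wrist",[[guess[0],guess[1],.012]],T)[0]
    H,S,V=hsv(im); m=(S<45)&(V>95); yy,xx=np.mgrid[:m.shape[0],:m.shape[1]]
    m&=(np.hypot(xx-u,yy-v)<110)
    out=[]
    for a,c,mm in blobs(m,250):
        cn=max(cv2.findContours(mm.astype(np.uint8),0,2)[0],key=cv2.contourArea)
        P=onplane("wrist",cn[:,0],.012,T); (cx,cy),rad=cv2.minEnclosingCircle(P[:,:2].astype(np.float32))
        out.append((np.hypot(cx-guess[0],cy-guess[1]),cx,cy,rad,a))
    return sorted(out)
E
python3 - <<'E'
from h import *
for t,g in (("w1",(.462,-.017)),("w2",(.375,.313))):
    im=cv2.imread(f"pics/{t}.png")[:,:,::-1].copy();T=np.load(f"pics/{t}.npy")
    for o in hub(im,T,g)[:3]:print(t,np.array(o))
im=cv2.imread("pics/w2.png")[:,:,::-1].copy();T=np.load("pics/w2.npy")
H,S,V=hsv(im); a,c,m=blobs((H>60)&(H<90)&(S>80),500)[0]
cn=max(cv2.findContours(m.astype(np.uint8),0,2)[0],key=cv2.contourArea)
P=onplane("wrist",cn[:,0],.11,T)[:,:2]; print("tub",cv2.minAreaRect(P.astype(np.float32)))
im=cv2.imread("pics/w1.png")[:,:,::-1].copy();T=np.load("pics/w1.npy")
H,S,V=hsv(im)
m=((H<6)|(H>174))&(S>170)&(V>90)
for a,c,mm in blobs(m,60)[:4]:print("red",a,c,onplane("wrist",[c],.1,T)[0])
m=(S<25)&(V>200)
for a,c,mm in blobs(m,200)[:4]:
    cn=max(cv2.findContours(mm.astype(np.uint8),0,2)[0],key=cv2.contourArea)
    print("plug",a,c,cv2.minAreaRect(onplane("wrist",cn[:,0],.102,T)[:,:2].astype(np.float32)))
E
```

```text
w1 [   0.0031    0.4589   -0.0163    0.0314 1297.    ]
w1 [   0.1186    0.5789   -0.0369    0.0835 3247.    ]
w1 [  0.125    0.3415   0.0161   0.0407 617.    ]
w2 [  0.0073   0.3797   0.3186   0.0315 974.    ]
tub ((0.564952552318573, 0.3068811595439911), (0.16493593156337738, 0.16188602149486542), 2.1387405395507812)
red 1399 [309.0565  81.4518] [ 0.588  -0.0874  0.1   ]
red 226 [204.6018 152.6637] [ 0.4509 -0.1785  0.1   ]
plug 3095 [299.6675  46.0901] ((0.5787451267242432, -0.054664988070726395), (0.07451984286308289, 0.12091406434774399), 0.7711028456687927)
plug 2239 [307.3055 138.2733] ((0.5886787176132202, -0.16003406047821045), (0.06561710685491562, 0.06455756723880768), 0.24249233305454254)
plug 915 [216.2525  37.6536] ((0.4704660177230835, -0.037199392914772034), (0.047836560755968094, 0.0482240654528141), 89.61294555664062)
plug 528 [463.678  11.339] ((0.775891125202179, -0.0012068599462509155), (0.029658520594239235, 0.028966523706912994), 79.91646575927734)
```

```bash
cat >> h.py <<'E'
def hover_hub(g,yaw,tag,z=.2):
    move_pose([*g,z],down(yaw)); T,im=shot(tag); o=hub(im,T,g); print(tag,np.array(o[:2]),get_time())
    return [k for k in o if .028<k[3]<.036][0][1:3]
def pick_place_hub(g,yaw,dst,dyaw,tag):
    x,y=hover_hub(g,yaw,tag)
    command_gripper(.7); movel([x,y,.06],v=.25); print("down",movel([x,y,.023],v=.08,until_force=15),get_tcp_pos())
    command_gripper(0); print("grip",get_grip_width(),get_finger_force())
    movel([x,y,.21],v=.25); print("w",get_grip_width(),get_ft_force())
    move_pose([*dst,.21],down(dyaw)); movel([*dst,.10],v=.25)
    print("touch",movel([*dst,.07],v=.05,until_force=5),get_tcp_pos())
    command_gripper(.7); movel([*dst,.21],v=.25); print(get_time())
E
python3 - <<'E'
from h import *
pick_place_hub((.380,.3186),np.radians(65),(.571,.355),np.radians(0),"hb")
E
```

```text
hb [[   0.0024    0.3776    0.3185    0.0315 1775.    ]] 3.775
down False [0.3777 0.3185 0.0231]
grip 0.3594576611040746 30.000507831573486
w 0.3607356576319974 [-0.6477 -0.5353 -3.7591]
touch True [0.5714 0.3552 0.0767]
10.5333
```

```bash
python3 - <<'E'
from h import *
pick_place_hub((.459,-.0163),0.,(.571,.258),0.,"ha")
move_pose([.571,.25,.32],down(0)); shot("tub")
# near view of lock and rack
move_pose([.53,-.17,.27],down(0)); T,im=shot("lock"); print(get_time())
E
python3 -c "
import cv2,numpy as np
a=cv2.imread('pics/tub.png');b=cv2.imread('pics/lock.png');cv2.imwrite('pics/tl.png',np.hstack([cv2.resize(a,None,fx=.55,fy=.55,interpolation=3),cv2.resize(b,None,fx=.55,fy=.55,interpolation=3)]))"
```

```text
ha [[   0.0028    0.4581   -0.0137    0.0312 1647.    ]
 [   0.1041    0.563    -0.0204    0.0909 3268.    ]] 12.025
down False [ 0.4583 -0.0137  0.0232]
grip 0.35836152379380787 30.000556111335754
w 0.3609847507430447 [-0.5     0.2976 -2.684 ]
touch True [0.5714 0.2582 0.0766]
18.5833
20.7667
```

View pics/tl.png

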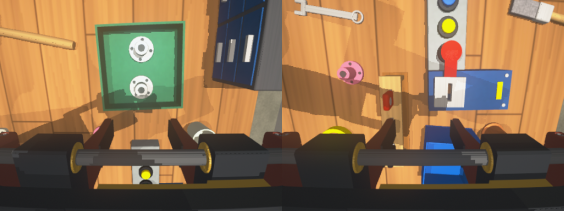

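View pics/lock.png

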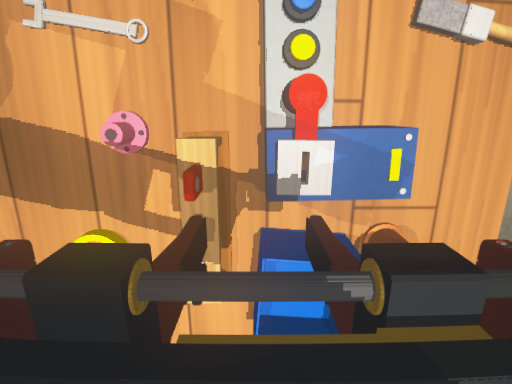

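Both hubs stand in the tub. In the lock view the plug is at (306,167), the slot is along y, and the arm covers the green button. Next is a view with the camera above the rack.

```bash
python3 - <<'E'
from h import *
move_pose([.50,-.33,.25],down(0)); T,im=shot("rack"); print(T[:3,3],get_time())
cv2.imwrite("pics/rackc.png",im[60:320,60:460,::-1].repeat(2,0).repeat(2,1))
E
```

```text
[ 0.5    -0.2594  0.4104] 21.5167
```

View pics/rackc.png

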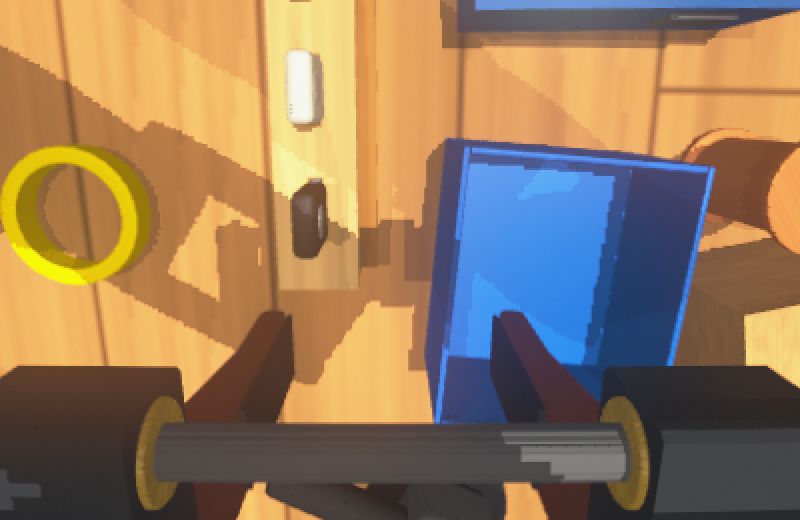

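White bow at crop (299,88), black at (307,220); bin rim visible at crop (470,150)-(712,170). Measure each key and the slot from identical hovers, so calibration bias cancels.

```bash
python3 - <<'E'
from h import *
pts={"red":(.451,-.177,.125),"white":(.452,-.248,.125),"black":(.452,-.316,.125),"plug":(.594,-.159,.102)}
tiles=[]
for n,p in pts.items():
    move_pose([p[0],p[1],p[2]+.17],down(0)); T,im=shot("k_"+n)
    u,v=project("wrist",[p],T)[0].astype(int); print(n,u,v)
    tiles.append(im[v-50:v+50,u-50:u+50].repeat(4,0).repeat(4,1))
cv2.imwrite("pics/tiles.png",cv2.resize(np.vstack([np.hstack(tiles[:2]),np.hstack(tiles[2:])]),(600,600),interpolation=0)[:,:,::-1]); print(get_time())
E
```

```text
red 254 175
white 256 173
black 255 175
plug 256 175
24.0417
```

View pics/tiles.png

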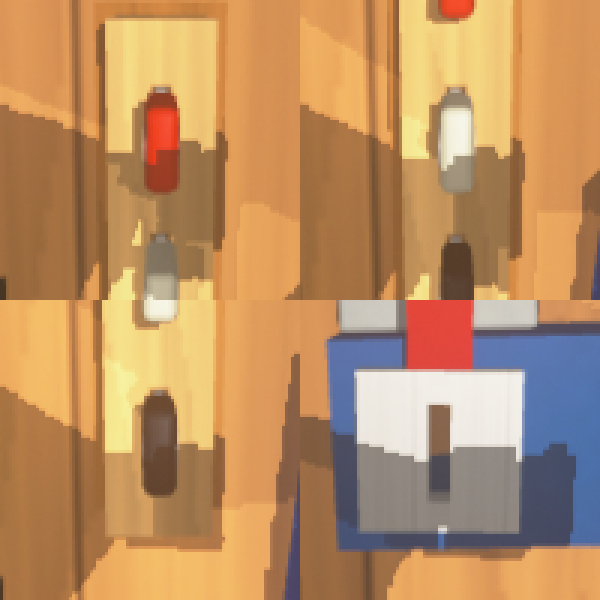

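Tiles show bows red centred u=258 with lower edge v=189.3, white 258.3/187.3, black 258.3/190.7, and the slot centred at (252.5,175.7).

```bash
python3 - <<'E'
from h import *
for n,u,v in (("red",258,189.3),("white",258.3,187.3),("black",258.3,190.7)):
    T=np.load(f"pics/k_{n}.npy"); p=onplane("wrist",[(u-.5,v-.5)],.125,T)[0]; print(n,p+[0,.018,0])
T=np.load("pics/k_plug.npy")
c=np.array([(428,404),(451,404),(451,500),(428,500)]);q=(c-[300,300])/3+[206,125]-.5
P=onplane("wrist",q,.102,T); print("slot",P.mean(0),P[2]-P[0])
c=np.array([(355,370),(524,370),(521,533),(358,533)]);q=(c-[300,300])/3+[206,125]-.5
P=onplane("wrist",q,.102,T); print("plug",P.mean(0),P)
# bow from rack end: board -y end in black tile, bin corners from rack.png
T=np.load("pics/k_black.npy");print("rack end",onplane("wrist",[(205+(104)/3,125+(537-300)/3),(205+222/3,125+237/3)],.075,T))
T=np.load("pics/rack.npy");c=np.array([(468,150),(712,170)])/2+60;print("bin",onplane("wrist",c,.105,T))
E
```

```text
red [ 0.4542 -0.1761  0.125 ]
white [ 0.4541 -0.246   0.125 ]
black [ 0.4542 -0.3166  0.125 ]
slot [ 0.5888 -0.1594  0.102 ] [ 0.0091 -0.0392  0.    ]
plug [ 0.5888 -0.1597  0.102 ] [[ 0.556  -0.1265  0.102 ]
 [ 0.6219 -0.1264  0.102 ]
 [ 0.6222 -0.193   0.102 ]
 [ 0.5553 -0.193   0.102 ]]
rack end [[ 0.4289 -0.3681  0.075 ]
 [ 0.4846 -0.3682  0.075 ]]
bin [[ 0.5412 -0.2797  0.105 ]
 [ 0.6754 -0.2897  0.105 ]]
```

```bash
cat >> h.py <<'E'
SLOT=np.array([.5889,-.1596]); KEY={"red":(.4542,-.1761),"white":(.4541,-.2465),"black":(.4542,-.3166)}
def pick_key(n):
    x,y=KEY[n]; command_gripper(.45); move_pose([x,y,.2],down(0)); movel([x,y,.10],v=.25)
    print("dn",movel([x,y,.082],v=.06,until_force=10)); command_gripper(0)
    print("w mm",get_grip_width()*88,get_finger_force()); movel([x,y,.21],v=.2); print("w mm",get_grip_width()*88)
def insert():
    move_pose([*SLOT,.21],down(0)); movel([*SLOT,.176],v=.2); print("F0",get_ft_force())
    hit=movel([*SLOT,.1095],v=.04,until_force=8); print("ins",hit,get_tcp_pos(),get_ft_force(),get_time())
    return get_tcp_pos()[2]<.114
def turn(lim=.3,yaw=0.):
    t0=get_ft_torque()[2]; z=get_tcp_pos()[2]; p=[*SLOT,z]; log=[]
    while yaw<1.4:
        yaw=min(1.4,yaw+(.025 if yaw<.45 else .08)); move_pose(p,down(-yaw)); t=get_ft_torque()[2]-t0; log.append(round(t,2))
        if abs(t)>lim: break
    print("turn",yaw,log,get_time()); return yaw
E
python3 - <<'E'
from h import *
pick_key("red")
if insert(): turn()
E
```

```text
dn False
w mm 14.130537368508087 30.000203847885132
w mm 13.633067742700664
F0 [-0.3263 -0.5504 -0.5095]
ins False [ 0.5891 -0.1597  0.1097] [ 0.5781 -0.284  -0.8029] 30.3
turn 0.27499999999999997 [np.float64(-0.0), np.float64(-0.03), np.float64(-0.04), np.float64(-0.03), np.float64(-0.05), np.float64(0.02), np.float64(0.02), np.float64(0.03), np.float64(0.05), np.float64(0.21), np.float64(0.35)] 33.05
```

```bash
python3 - <<'E'
from h import *
p=[*SLOT,get_tcp_pos()[2]]
for y in (.29,.305):
    move_pose(p,down(-y)); print(y,get_ft_torque(),get_grip_width()*88)
E
```

```text
0.29 [-0.1009 -0.2835  0.5939] 13.713697916411233
0.305 [-0.1288 -0.3494  0.6458] 13.636130709040287
```

Red is a wrong key, with a hard stop. Turn back, pull it out, put it in the bin, then try white.

```bash
cat >> h.py <<'E'
def back(frm,lim=.15):
    "turn back to about zero, a little past it for the play, stop on torque, then centre"
    p=[*SLOT,get_tcp_pos()[2]]; y=frm
    move_pose(p,down(-.05)); t0=get_ft_torque()[2]
    for y in (.02,0,-.02,-.04,-.06,-.08,-.1):
        move_pose(p,down(-y)); t=get_ft_torque()[2]; print(y,round(t,2),end=' ')
        if abs(t)>lim+.1: break
    move_pose(p,down(0)); print()
def pull(yaw=0.):
    z=get_tcp_pos()[2]; print("pull",movel([*SLOT,z+.03],v=.06,until_force=25),get_ft_force()); movel([*SLOT,.215],v=.2); print("w",get_grip_width()*88)
def bin_key(y,z,yaw=0.,x=.605):
    move_pose([x,y,.215],down(yaw)); print("bin",movel([x,y,z],v=.2,until_force=10),get_tcp_pos()); command_gripper(.45); movel([x,y,.215],v=.3); print(get_grip_width(),get_time())
E
python3 - <<'E'
from h import *
back(.3); pull(); bin_key(-.39,.085)
T,im=shot("bin1")
move_pose([.594,-.159,.272],down(0)); T,im=shot("k_plug2")
H,S,V=hsv(im); cv2.imwrite("pics/c2.png",np.hstack([cv2.imread("pics/bin1.png"),cv2.imread("pics/k_plug2.png")])[:,:,:][:, :, :].astype(np.uint8)[::1,::1][:, :1024][:384:1])
E
python3 -c "
import cv2;a=cv2.imread('pics/c2.png');cv2.imwrite('pics/c2s.png',cv2.resize(a,(800,300),interpolation=3))"
```

```text
0.02 -0.06 0 -0.04 -0.02 -0.0 -0.04 -0.05 -0.06 -0.03 -0.08 -0.02 -0.1 -0.02 
pull False [ 0.1035 -0.1679 -0.7288]
w 14.077526494135743
bin False [ 0.606  -0.3899  0.0863]
0.4491556971387518 39.975
```

View pics/c2s.png

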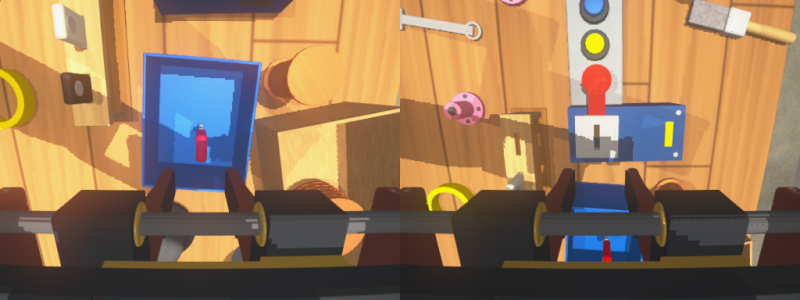

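The red key lies in the bin at (201,145), and the plug is back at about 0. Next is white.

```bash
python3 - <<'E'
from h import *
pick_key("white")
if insert():
    y=turn(.5); print(get_grip_width()*88)
E
```

```text
dn False
w mm 13.629224980968617 30.000179708003998
w mm 13.635985988159945
F0 [-0.4653 -0.517   0.0914]
ins False [ 0.5891 -0.1597  0.1098] [-0.2324  0.1435 -0.9176] 47.1
turn 0.3 [np.float64(-0.04), np.float64(0.01), np.float64(-0.07), np.float64(-0.04), np.float64(-0.06), np.float64(-0.05), np.float64(0.0), np.float64(-0.08), np.float64(-0.02), np.float64(0.13), np.float64(0.33), np.float64(0.53)] 50.1
14.282543338068342
```

```bash
python3 - <<'E'
from h import *
back(.3); pull(); bin_key(-.345,.12)
pick_key("black")
if insert():
    y=turn(.5); print(get_grip_width()*88); shot("t1")
E
```

```text
0.02 -0.0 0 -0.02 -0.02 0.0 -0.04 -0.04 -0.06 -0.05 -0.08 -0.06 -0.1 -0.0 
pull False [ 0.0875 -0.1426 -0.5526]
w 14.010542838977715
bin False [ 0.6058 -0.3443  0.1209]
0.45027225983296987 56.0833
dn False
w mm 13.785443430548998 30.0002521276474
w mm 13.814539888082049
F0 [-0.1934 -0.2809 -1.2243]
ins False [ 0.5891 -0.1596  0.1097] [-0.0255  0.3392 -0.1266] 62.2417
turn 1.4 [np.float64(-0.01), np.float64(0.07), np.float64(-0.01), np.float64(0.01), np.float64(0.13), np.float64(0.05), np.float64(0.04), np.float64(0.03), np.float64(0.1), np.float64(0.11), np.float64(0.07), np.float64(0.12), np.float64(0.03), np.float64(0.05), np.float64(0.04), np.float64(0.07), np.float64(0.04), np.float64(0.03), np.float64(0.04), np.float64(0.08), np.float64(0.03), np.float64(0.05), np.float64(0.04), np.float64(-0.01), np.float64(0.03), np.float64(-0.01), np.float64(0.03), np.float64(-0.0), np.float64(0.06), np.float64(0.05)] 69.7417
13.960149343607346
```

```bash
python3 - <<'E'
from h import *
p=[*SLOT,get_tcp_pos()[2]]; y=1.4
while y<1.7:
    y+=.025; move_pose(p,down(-y)); t=get_ft_torque()[2]; print(round(y,3),round(t,2),end=' ')
    if t>.4: break
move_pose(p,down(-(y-.12)))   # relieve, inside the play
print(get_ft_torque(),get_time()); im=read_camera("scene"); im2=read_camera("side")
cv2.imwrite("pics/open.png",np.hstack([im[140:300,80:400],im2[160:320,180:420]]).repeat(1,0)[:,:,::-1])
E
```

```text
1.425 0.03 1.45 0.01 1.475 -0.0 1.5 0.08 1.525 0.59 [ 0.0194  0.0496 -0.0265] 71.2917
```

View pics/open.png

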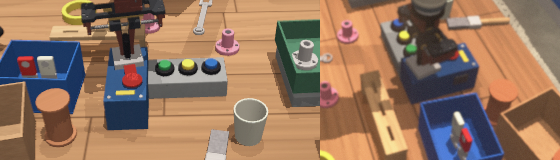

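The stop was reached at 1.525 (1.4 plus play). The red arm lies clear over the housing and all the buttons are free. Pull black and look into the bin.

```bash
python3 - <<'E'
from h import *
pull(); move_pose([.605,-.37,.26],down(0)); T,im=shot("bin2"); print(get_time(),project("wrist",[[.605,-.36,.004]],T))
cv2.imwrite("pics/bin2c.png",im[60:300,130:400,::-1])
E
```

```text
pull False [-0.526  -0.0352 -0.5257]
w 13.639932622933916
74.1083 [[256.1277 157.3225]]
```

View pics/bin2c.png

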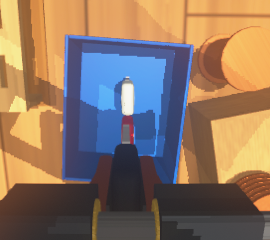

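White leans on red along the bin's middle (crop 128,100), so the side at larger x is free.

```bash
python3 - <<'E'
from h import *
x,y=.643,-.365
move_pose([x,y,.215],down(0)); print(movel([x,y,.122],v=.15,until_force=10)); command_gripper(.25); movel([x,y,.25],v=.3)
wait(.3); move_pose([.605,-.40,.26],down(0)); T,im=shot("bin3"); 
move_pose([.594,-.1,.3],down(0)); T,im2=shot("btn"); move_pose([.571,.25,.32],down(0)); T,im3=shot("tub2")
print(get_time()); cv2.imwrite("pics/b3.png",np.hstack([im[:256],im2[:256],im3[:256]])[:,:,::-1][::2,::2])
E
```

```text
False
79.4333
```

View pics/b3.png

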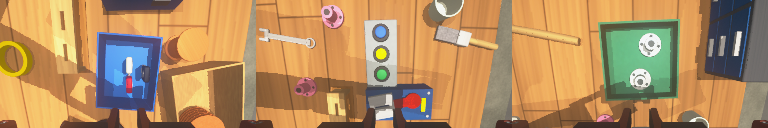

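All three keys are in the bin, the latch is open, and both hubs are standing (one sits slightly off where I put it). Locate and press the buttons.

```bash
python3 - <<'E'
from h import *
T=np.load("pics/btn.npy"); im=cv2.imread("pics/btn.png")[:,:,::-1].copy(); H,S,V=hsv(im)
B={}
for n,(lo,hi),g in (("blue",(100,125),(.592,.035)),("yellow",(24,34),(.594,-.019)),("green",(50,85),(.592,-.075))):
    u,v=project("wrist",[[*g,.072]],T)[0]; yy,xx=np.mgrid[:384,:512]
    m=(H>=lo)&(H<=hi)&(S>110)&(np.hypot(xx-u,yy-v)<22); a,c,mm=blobs(m)[0]; B[n]=onplane("wrist",[c],.072,T)[0]; print(n,a,B[n])
d=[np.linalg.norm(B["blue"]-B["yellow"]),np.linalg.norm(B["yellow"]-B["green"])]; print(d)
assert all(abs(k-.055)<.005 for k in d)
command_gripper(0)
for n in ("blue","yellow","green"):
    x,y=B[n][:2]; move_pose([x,y,.13],down(0)); movel([x,y,.085],v=.2)
    print(n,movel([x,y,.060],v=.02,until_force=14),get_tcp_pos(),get_ft_force()); wait(.2); movel([x,y,.13],v=.15)
print(get_time())
E
```

```text
blue 406 [0.5849 0.0342 0.072 ]
yellow 400 [ 0.586  -0.0204  0.072 ]
green 334 [ 0.5871 -0.0747  0.072 ]
[np.float64(0.05464898060335435), np.float64(0.05433950443584484)]
blue True [0.5849 0.0342 0.0663] [-2.708  -0.5836  8.1371]
yellow True [ 0.586  -0.0204  0.0663] [-1.8551 -0.418   8.2935]
green True [ 0.5871 -0.0748  0.0663] [-2.6716  0.0494  8.3286]
87.925
```

Each press reached the hard stop: 14 N against the 5 N spring, with about 6 mm of travel. Retreat and do a final check.

```bash
python3 - <<'E'
from h import *
move_pose([.45,.1,.35],down(0)); wait(.5)
a=read_camera("scene");b=read_camera("side")
cv2.imwrite("pics/fin.png",cv2.resize(np.hstack([a[110:330],b[80:300]])[:,:,::-1],(800,172),interpolation=3)); print(get_time())
a0=cv2.cvtColor(cv2.imread("pics/scene0.png"),4)
for n,(x0,x1,y0,y1) in {"cup":(305,355,235,290),"spool":(110,162,225,290)}.items(): print(n,np.abs(a[y0:y1,x0:x1].astype(int)-a0[y0:y1,x0:x1]).mean())
E
```

```text
89.7167
cup 7.6564848484848484
spool 5.318639053254438
```

View pics/fin.png

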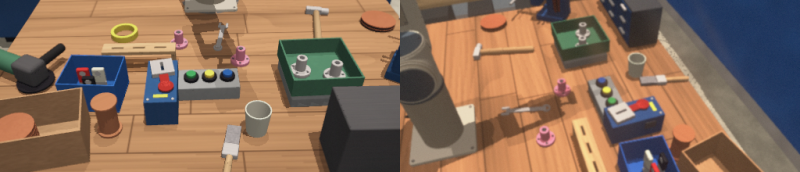

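The final views show the hubs standing in the tub, three keys in the bin, the lock empty and open, and the cup and spool in place.

```bash
python3 -c "
from station import *
print(job_done())"
```

```text
the job is handed in; nothing more can be done
None
```

The job is handed in at about 90 s of the 210 s allowed: both hubs stand in the tub, the black key opened the lock (red and white did not), the buttons were pressed blue, yellow, green to the stop, all three keys are in the bin, and the cup and spool look unmoved; I saw one hub shift slightly inside the tub, still upright.

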